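Emergency tray release on the slide imager

ROBOT

A 7-joint arm with a two-finger parallel gripper is mounted at the origin on the work surface. World frame = base frame: x ahead of the robot, y to its left, z up, the work surface at z = 0. Lengths are in m, angles in rad, forces in N, time in s.
With the tool pointing down it reaches from about 0.35 to 0.775 m from the base axis. Payload 3.1 kg.
Tool frame: the origin (TCP) lies midway between the tips of the shut fingers; the grasp point (between the pads) lies 19 mm behind it; z points along the fingers, y is the line along which they close (so a half turn about z gives the same grasp; the last joint's range is limited). The gripper opens to 85 mm and grips with 20 to 120 N. Pads are 22 mm wide; open, the fingers measure 114 mm over their backs; the gripper's body (76 mm by 85 mm) begins 54 mm behind the grasp point. The pads swing forward as they close: fully open they stand 13 mm farther back than shut.
Start: joints at [-1.197, 0.311, 0.014, 1.512, -0.004, 1.319, -0.027], TCP at [0.222, 0.503, 0.231] pointing down, gripper open.
Joint ranges: [-2.7, 2.7], [-0.3, 1.91], [-1.27, 1.3], [0.12, 2.57], [-1.44, 4.58], [0.2, 2.03], [-3.05, 3.05]. Speed limits (rad/s): [2.79, 2.79, 3.14, 3.14, 3.14, 3.14, 3.14].

INTERFACE

Orientations are given as a unit quaternion [x, y, z, w].
In Python, from bench import get_state, cams, ctrl gives the robot as it stands.
- The arm moves only by the tool jog_arm, never from a script. Its argument "commands" is a list of rows, each a list of 7 numbers: the turn, a rotation vector about the world's x, y, z in degrees, then the shift along the world's x, y, z in mm, then the closure, from 0 (fully open) to 1 (shut). A call has 1 to 10 rows; each row is the pose to reach, as a shift and turn from the pose commanded when the call began; what a row does not reach only later rows make up. A row lasts 1/12 s, in which the tool goes at most 41.7 mm and 7.16 degrees, less where a joint would pass 70% of its speed; a pose out of reach is approached as far as the arm can. A call with a gripper value outside its range is refused whole. The fingers move at their own pace and stop on an object; "newtons" is the grip in N (left out, the last holds). Time passes only in rows, so rows that repeat a pose let the fingers close. It gives the time, the measured TCP pose, the force, the opening and the grip force at its end, in the units of the state.
- get_state(): the state, without advancing time (a new reading comes with each control period).
- cams.get_image(name): name is "scene" or "side" or "wrist"; returns (picture, depth): 480x640x3 uint8, red, green, blue; 480x640 float32, m along the optical axis (not along the pixel's ray), 0 where there is no reading.
- cams.camera_info(name): a dict with "camera_matrix" (3x3 intrinsics, pixels), "pose" (4x4, takes a point from camera to world coordinates). Camera axes: x right, y up, looking along -z (the intrinsics and any distortion apply to the point x, -y, -z); pixel columns grow to the right and rows downward; lengths in m; the calibration is good to about 2 mm. The wrist camera is an equidistant fisheye: a pixel r from the principal point sees the ray r / f radians off the axis. A picture is of the moment at which its call begins: read the wrist's pose just before it. camera_info takes no time and is no camera call; for the wrist camera it gives the pose at the moment of the call.
- ctrl.sign_off(): hands the job in; it is judged then, once.
The state is a dict: "clock": time; "joint_positions": joint angles; "joint_velocities": joint speeds; "joint_efforts": joint torques, N m; "tcp_pos": TCP position; "eef_rot": TCP orientation; "force": force on the tool from outside, world axes, zero at the start; "ft_torque": the same for the moment, N m; "finger_gap": opening from 0.0 (shut) to 1.0 (fully open); "grip_force": force on a finger pad.
Only numpy, scipy, OpenCV 4.12 (cv2) and the standard library are available. Lean on these libraries where they do the work, as an engineer would, in place of code of your own. Each camera call takes 0.05 s, during which the arm holds its last target. There are 200 camera calls.

TASK

The slide imager's specimen tray is latched shut: take the flanged steel release pin out of the tool stand, put it down through the slot in the steel plate on top of the imager, feel along the slot for the hidden spring catch and press it down with the pin until the tray springs open. Press gently, never more than about 25 N on the imager: beside the catch the pin only meets solid frame. Then stand the pin back upright in its hole in the tool stand, its flange down on the stand's top, let go of it, and leave everything else where it is.

Things in the scene. Friction and masses are not known exactly. Their poses are not given: they have to be found in the camera images.
- pin: Release pin, bright steel, 95 mm long, about 60 g, upright in one of the stand's three holes (which one varies); the only tool with a flat disc flange, and the lowest. Origin at its tip, z up along it. Shaft 5 mm thick, slightly tapered tip, 0 to 45 mm; flange 24 mm wide, 45 to 50 mm, resting on the stand's top; round grip 14 mm thick, 50 to 95 mm. Yaw means nothing.
- stand: Aluminium tool stand, a fixed block 56 (x) x 190 (y) x 60 mm high. Origin at the centre of its underside on the bench. Three vertical through holes of 9 mm diameter with 2 mm chamfers, at y = -60, 0 and +60 mm, x = 0. A seated pin's tip is 15 mm above the stand's underside, its flange on the stand's top.
- imager: Slide imager, a fixed white instrument 200 (x) x 240 (y) x 110 mm high; its front with the tray faces its own -x (the robot). Origin at the centre of its underside. A steel plate 60 x 60 mm, 8 mm thick, is let into its top, upper face at z = 112 mm, with the access slot in it. More than 25 N on the imager is too much.
- slot (a point): Centre of the access slot, on the plate's upper face (imager x = -50, y = 0, z = 112 mm); axes as the imager's. The slot goes through the plate, 9 mm wide along x, 40 mm long along y, with 1.5 mm chamfers. A slit black dust seal just under the plate hides what lies below; the pin passes through it without any resistance.
- frame_top (a point): Point straight under the slot's centre, 22 mm below the plate's upper face, level with the top of a hidden solid frame. The frame has a gap 11 mm long along y, wider than the slot in x. The gap's centre lies anywhere from -14 to +14 mm along y from this point and cannot be seen. A pin beside the gap or on its edge stops hard on the frame here.
- catch_top (a point): Point straight under the slot's centre, 24 mm below the plate's upper face, level with the top of the spring catch, which fills the gap in the frame. Pressed with the pin within 3 mm of the gap's centre it sinks against a spring: 3 N at first, 6 to 7 N when it trips after about 5 mm (tip 29 mm under the plate's face); it stops dead after 9 mm (33 mm).
- tray (a joint): Slide of the specimen tray, in m: 0 latched shut, up to 0.045 sprung open towards the imager's -x. A spring of 2 to 4 N drives it out in about half a second once the catch is tripped, and then holds it open.
- tray_front (a point): Middle of the tray's front face, a white bar 136 mm wide and 18 mm high, 48 mm above the bench, low in the imager's front.
- driver: Another tool in the stand, leave it alone: black tapered grip 26 mm in diameter and 63 mm tall above the stand. Origin at its tip, 15 mm above the bench.
- scribe: Another tool in the stand, leave it alone: slim steel grip 10 mm in diameter on a cone foot 18 mm wide, 61 mm tall above the stand. Origin at its tip, 15 mm above the bench.
- jar: Amber jar 42 mm in diameter and 45 mm high, on the imager's top behind the plate (origin under its centre). Bystander.
- dish: Shallow glass dish 70 mm across, 16 mm high. Bystander.
- beaker: Glass beaker 66 mm across, 85 mm high. Bystander.
- bottle: White plastic bottle 64 mm across, 150 mm high. Bystander.
- tipbox: Blue pipette-tip box 120 x 85 x 61 mm. Bystander.
Things that resemble listed ones, but are neither listed nor needed, are in the scene too. Leave any pink or purple look-alike of the pin alone.

How it is judged:
On the way, in this order (a step that is already met when the one before it is completed fails the run):
1. the pin is lifted clear out of the tool stand (z of pin in the frame of stand above 0.065 m), for 0.1 s.
2. the pin, through the slot, trips the catch: its tip is well below the plate while the tray starts to move (z of pin in the frame of slot below -0.022 m and horizontal distance between pin and slot below 0.022 m and value of joint tray above 0.005 m), for 0.02 s.
At the end, for the whole second after the job is handed in: The tray stands open by more than 38 mm; the pin stands at rest, upright within 0.12 rad, in a hole of the stand with its flange on the stand's top (tip within 5 mm of 15 mm above the stand's underside, within 6 mm of its centre line) (value of joint tray above 0.038 m and z of pin in the frame of stand between 0.01 and 0.019 m and x of pin in the frame of stand between -0.006 and 0.006 m and y of pin in the frame of stand between -0.07 and 0.07 m and angle between pin's own z axis and vertical below 0.12 rad and linear speed of pin below 0.02 m/s); the robot touches nothing.
It fails at once if more than 25 N is put on the imager, its tray or its latch by the pin or the gripper (contact force between any of pin, the arm, the fingers and imager above 25 N).
It fails at once if another thing on the bench or in the stand is moved by more than 30 mm (distance of any of driver, scribe, jar, dish, beaker, bottle, tipbox from where it was at the start of the episode above 0.03 m).
It also fails if it takes over 72 s, if anything falls off the work surface, if the arm or the gripper's body presses on something with over 40 N, if the wrist force passes 120 N, or if a joint passes its speed limit or range.

## Working session

There is one attempt and no reset: what is moved stays moved. The work goes in short steps, Python scripts to look and compute and a tool call to move; the robot and the scene stay as the last step left them, time stands still between calls to the robot, and variables do not carry over. Pictures are saved under pics/ and viewed, at most 10 in all, crops included, and the job is handed in when it is done.

Besides the shell and the picture viewer there is one more tool, called after "Emit:" by a JSON object that holds its "method" and its "body", one argument or row to a line. jog_arm: Moves the arm, as the interface text tells. Its arguments: {"type":"object","properties":{"commands":{"type":"array","items":{"type":"array","items":{"type":"number"}}},"newtons":{"type":"number"}},"required":["commands"]}

```bash
ls; mkdir -p pics
cat > h.py <<'E'
import numpy as np, cv2
from bench import get_state, cams, ctrl
def grab(n,save=None):
    info=cams.camera_info(n); im,d=cams.get_image(n)
    if save: cv2.imwrite('pics/'+save+'.png',im[:,:,::-1]); np.savez('pics/'+save+'.npz',im=im,d=d,K=info['camera_matrix'],T=info['pose'])
    return im,d,np.array(info['camera_matrix']),np.array(info['pose'])
def pt(f,u,v,dep=None,z=None):
    D=np.load('pics/'+f+'.npz');K=D['K'];T=D['T']
    r=np.array([(u-K[0,2])/K[0,0],-(v-K[1,2])/K[1,1],-1.])
    if z is not None:
        w=T[:3,:3]@r; return T[:3,3]+w*(z-T[2,3])/w[2]
    if dep is None: dep=D['d'][int(v),int(u)]
    return T[:3,:3]@(r*dep)+T[:3,3]
E
python3 - <<'E'
from h import *
print(get_state())
a=grab('scene','scene0');b=grab('side','side0')
print(a[2],a[3],b[2],b[3])
E
```

```text
pics
{'clock': 0.0, 'joint_positions': array([-1.19670799,  0.31172892,  0.01396245,  1.51305295, -0.00441295,
        1.31920644, -0.02721141]), 'joint_velocities': array([-0.00187853, -0.00093445, -0.00174688, -0.00087546, -0.00072409,
        0.00073503, -0.0020496 ]), 'joint_efforts': array([-4.48051981e-05, -3.79906869e+01,  1.46069862e-01, -2.30595517e+01,
        1.20409505e-02,  1.35205127e-02, -1.32747462e-05]), 'tcp_pos': array([0.22182665, 0.50248304, 0.23022088]), 'eef_rot': array([ 2.06355556e-01,  9.78476360e-01, -1.16414014e-03, -2.07110991e-04]), 'force': array([0.63474051, 0.35524817, 0.1651792 ]), 'ft_torque': array([-0.03723149,  0.01288982, -0.04334563]), 'grip_force': 0.0, 'finger_gap': 1.000295526498812}
[[508.31650355   0.         312.60189455]
 [  0.         508.31650355 237.49755439]
 [  0.           0.           1.        ]] [[-0.01365174 -0.77361256  0.63351183  1.18316718]
 [ 0.99988621 -0.01462864  0.0036831   0.03187978]
 [ 0.00641812  0.63349003  0.77372423  0.90296273]
 [ 0.          0.          0.          1.        ]] [[535.86675918   0.         311.344841  ]
 [  0.         535.86675918 248.2278325 ]
 [  0.           0.           1.        ]] [[ 0.73093253  0.38262225 -0.56509986 -0.10255104]
 [-0.6823219   0.42575405 -0.59428134 -0.64561922]
 [ 0.01320829  0.81995957  0.57226903  0.7278315 ]
 [ 0.          0.          0.          1.        ]]
```

View pics/scene0.png

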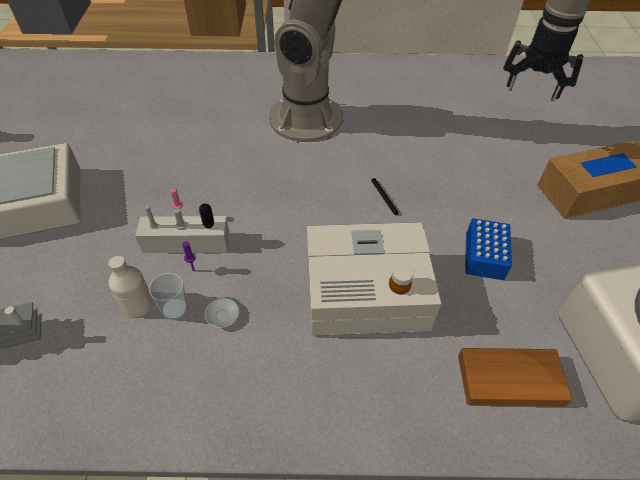

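View pics/side0.png

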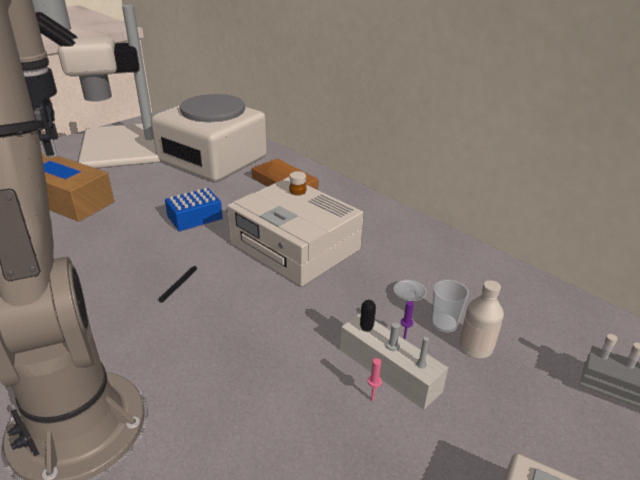

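The tools in the stand are, in the scene picture, (151,217) slim on a cone foot, which fits the scribe; (179,217) grey with a disc, which fits the pin; and (207,215) black, which is the driver. The pink (176,198) and purple (188,252) look-alikes and the grey block at the left edge are not wanted. I'll check this in one enlarged crop.

Run:
```python
import cv2,numpy as np
a=cv2.imread('pics/scene0.png');b=cv2.imread('pics/side0.png')
f=lambda i,x,y,w,h,s:cv2.resize(i[y:y+h,x:x+w],None,fx=s,fy=s,interpolation=cv2.INTER_CUBIC)
A=f(a,130,180,108,80,3.7);B=f(b,335,290,115,85.__int__(),3.475)
A=cv2.resize(A,(400,296));B=cv2.resize(B,(400,296))
C=f(a,300,215,133,98,3);D=f(b,220,180,133,98,3)
C=cv2.resize(C,(400,296));D=cv2.resize(D,(400,296))
cv2.imwrite('pics/crop1.png',np.vstack([np.hstack([A,B]),np.hstack([C,D])]))
```

```text
File "<stdin>", line 4
    A=f(a,130,180,108,80,3.7);B=f(b,335,290,115,85.__int__(),3.475)
                                                  ^
SyntaxError: invalid decimal literal
```

Run:
```python
import cv2,numpy as np
a=cv2.imread('pics/scene0.png');b=cv2.imread('pics/side0.png')
f=lambda i,x,y,w,h:cv2.resize(i[y:y+h,x:x+w],(400,300),interpolation=cv2.INTER_CUBIC)
cv2.imwrite('pics/crop1.png',np.vstack([np.hstack([f(a,130,180,108,81),f(b,335,290,116,87)]),np.hstack([f(a,300,215,144,108),f(b,220,180,144,108)])]))
```

```text
(no output)
```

View pics/crop1.png

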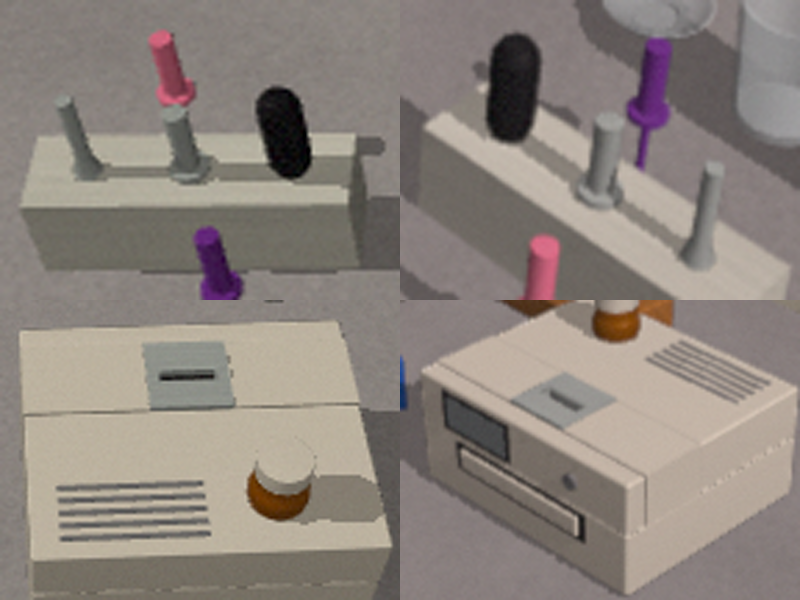

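The crop confirms it: the middle-hole tool (scene (179,217), side (394,335)) has the flat disc flange and is the lowest, so it is the pin. The slot is at scene (367,242) and side (280,216).

Run:
```python
from h import *
np.set_printoptions(precision=4,suppress=True)
print('griptop',pt('scene0',177.8,210,z=.11),pt('side0',395.3,324.8,z=.11))
print('flange',pt('scene0',181,226,z=.0625),pt('side0',393,345.1,z=.0625))
print('slot',pt('scene0',367.3,242.4,z=.112),pt('side0',279.8,216,z=.112))
for u,v in[(160,377),(214,375)]: print('slot ends',pt('scene0',300+u/2.778,215+(v-300)/2.778,z=.112))
for u,v in[(22,332),(338,320),(390,546),(36,558)]: print('top corner',pt('scene0',300+u/2.778,215+(v-300)/2.778,z=.11))
for u,v in[(145,345),(227,341),(234,407),(152,409)]: print('plate',pt('scene0',300+u/2.778,215+(v-300)/2.778,z=.112))
# stand corners
for u,v in[(22,205),(352,207),(355,136),(40,136)]: print('stand',pt('scene0',130+u/3.704,180+v/3.704,z=.06))
print('driver top, pink',pt('scene0',205,206,z=.123),pt('scene0',173,191,z=.1),pt('scene0',186,244,z=.1))
```

```text
griptop [ 0.4645 -0.2566  0.11  ] [ 0.4592 -0.2622  0.11  ]
flange [ 0.4681 -0.2584  0.0625] [ 0.4598 -0.2629  0.0625]
slot [0.5461 0.1375 0.112 ] [0.5384 0.1305 0.112 ]
slot ends [0.5473 0.1181 0.112 ]
slot ends [0.5447 0.157  0.112 ]
top corner [0.505  0.0181 0.11  ]
top corner [0.4887 0.2534 0.11  ]
top corner [0.6853 0.2635 0.11  ]
top corner [0.6986 0.031  0.11  ]
plate [0.5175 0.1084 0.112 ]
plate [0.5125 0.1687 0.112 ]
plate [0.5735 0.1692 0.112 ]
plate [0.5764 0.1112 0.112 ]
stand [ 0.4942 -0.351   0.06  ]
stand [ 0.492  -0.1601  0.06  ]
stand [ 0.4371 -0.165   0.06  ]
stand [ 0.4408 -0.3528  0.06  ]
driver top, pink [ 0.4639 -0.1973  0.123 ] [ 0.3992 -0.281   0.1   ] [ 0.5475 -0.2269  0.1   ]
```

Emit:
{"method": "jog_arm", "body": {
  "commands": [
    [0,0,-66,320,-370,40,0.4],
    [0,0,-66,320,-370,40,0.4],
    [0,0,-66,320,-370,40,0.4],
    [0,0,-66,320,-370,40,0.4],
    [0,0,-66,320,-370,40,0.4],
    [0,0,-66,320,-370,40,0.4],
    [0,0,-66,320,-370,40,0.4],
    [0,0,-66,320,-370,40,0.4],
    [0,0,-66,320,-370,40,0.4],
    [0,0,-66,320,-370,40,0.4]
  ]
}}

```text
clock: 0.93
tcp_pos: [0.4944, 0.1873, 0.2652]
eef_rot: [0.708, 0.707, -0.0, -0.0]
force: [0.4, 0.1, -0.7]
finger_gap: 0.6
grip_force: 0.0
```

Emit:
{"method": "jog_arm", "body": {
  "commands": [
    [0,0,0,40,-48,4,0.4],
    [0,0,0,40,-48,4,0.4],
    [0,0,0,40,-48,4,0.4],
    [0,0,0,40,-48,4,0.4],
    [0,0,0,40,-48,4,0.4]
  ]
}}

```text
clock: 1.35
tcp_pos: [0.5329, 0.1423, 0.2686]
eef_rot: [0.705, 0.709, -0.0, -0.001]
force: [0.5, 1.1, -0.1]
finger_gap: 0.598
grip_force: 0.0
```

Run:
```python
from h import *
np.set_printoptions(precision=4,suppress=True)
s=get_state();print(s['tcp_pos'],s['eef_rot'])
a=grab('wrist','w1');print(a[2],a[3])
```

```text
[0.5329 0.1423 0.2686] [ 0.7055  0.7087 -0.0004 -0.001 ]
[[371.6483   0.     325.1124]
 [  0.     371.6483 241.5469]
 [  0.       0.       1.    ]] [[ 1.     -0.005  -0.0005  0.5329]
 [ 0.0049  0.9515  0.3076  0.2218]
 [-0.0011 -0.3076  0.9515  0.4112]
 [ 0.      0.      0.      1.    ]]
```

View pics/w1.png

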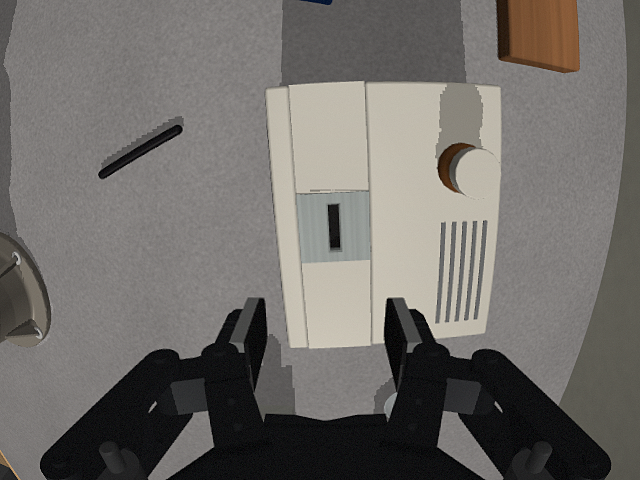

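The wrist picture shows the slot at (334.5,227.5), with ends at (333,204) and (336,251). The plate runs from (297,193) to (371,262).

```bash
cat >> h.py <<'E'
def wpt(f,u,v,z):
    D=np.load('pics/'+f+'.npz');K=D['K'];T=D['T']
    x=(u-K[0,2])/K[0,0];y=(v-K[1,2])/K[1,1];th=np.hypot(x,y);s=np.sin(th)/th if th else 1
    w=T[:3,:3]@np.array([x*s,-y*s,-np.cos(th)]); return T[:3,3]+w*(z-T[2,3])/w[2]
E
python3 - <<'E'
from h import *
np.set_printoptions(precision=4,suppress=True)
D=np.load('pics/w1.npz');g=D['im'].astype(float).mean(2)
m=(g<70).astype(np.uint8);m[:195]=0;m[260:]=0;m[:,:320]=0;m[:,350:]=0
v,u=np.nonzero(m);print(len(u),u.mean(),v.mean(),u.min(),u.max(),v.min(),v.max())
P=np.array([wpt('w1',a,b,.112) for a,b in zip(u,v)]);c=P.mean(0);print('slot',c, P.min(0),P.max(0))
w,V=np.linalg.eigh(np.cov((P-c)[:,:2].T));print(V[:,1],np.sqrt(12*w))
print('plate',[wpt('w1',*p,.112)[:2] for p in[(297,193.5),(369,191),(371,262),(303,261.5)]])
print('depth plate',D['d'][227,315])
E
```

```text
466 333.67167381974247 225.6137339055794 328 339 204 248
slot [0.5401 0.139  0.112 ] [0.5352 0.1194 0.112 ] [0.5449 0.1576 0.112 ]
[-0.0513  0.9987] [0.0088 0.0385]
plate [array([0.5098, 0.1663]), array([0.5687, 0.1688]), array([0.5729, 0.1067]), array([0.514 , 0.1069])]
depth plate 0.31070814
```

Emit:
{"method": "jog_arm", "body": {
  "commands": [
    [0,0,0,-70,-402,-10,0.4],
    [0,0,0,-70,-402,-10,0.4],
    [0,0,0,-70,-402,-10,0.4],
    [0,0,0,-70,-402,-10,0.4],
    [0,0,0,-70,-402,-10,0.4],
    [0,0,0,-70,-402,-10,0.4],
    [0,0,0,-70,-402,-10,0.4],
    [0,0,0,-70,-402,-10,0.4],
    [0,0,0,-70,-402,-10,0.4],
    [0,0,0,-70,-402,-10,0.4]
  ]
}}

```text
clock: 2.23
tcp_pos: [0.463, -0.2622, 0.2594]
eef_rot: [0.706, 0.709, 0.0, 0.0]
force: [0.4, -0.8, 0.7]
finger_gap: 0.602
grip_force: 0.0
```

Run:
```python
from h import *
a=grab('wrist','w2')
cv2.imwrite('pics/w2c.png',cv2.resize(a[0][100:340,165:485,::-1],(800,600),interpolation=cv2.INTER_CUBIC))
```

```text
(no output)
```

View pics/w2c.png

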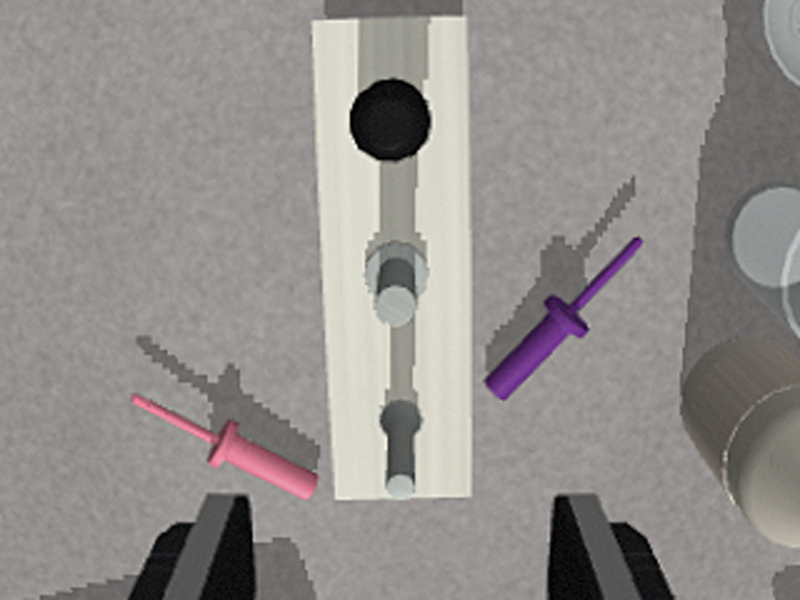

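The pin's top is at crop (396,306) and its flange centre at (396,270). The scribe is below it and the driver above. The pink and purple look-alikes lie flat on the bench on either side of the stand.

Run:
```python
from h import *
np.set_printoptions(precision=4,suppress=True)
f=lambda u,v,z:wpt('w2',165+u/2.5,100+v/2.5,z)
print(f(396,306,.11),f(396,270,.065))
c=[f(*p,.06) for p in[(313,21),(466,17),(470,496),(335,499)]];print(c,np.mean(c,0))
s=get_state();print(s['tcp_pos'],s['eef_rot'])
```

```text
[ 0.462  -0.2609  0.11  ] [ 0.4618 -0.2591  0.065 ]
[array([ 0.4314, -0.1671,  0.06  ]), array([ 0.4867, -0.1655,  0.06  ]), array([ 0.4926, -0.3548,  0.06  ]), array([ 0.437 , -0.3564,  0.06  ])] [ 0.4619 -0.261   0.06  ]
[ 0.4597 -0.2706  0.2595] [ 0.7095  0.7047 -0.0033  0.0023]
```

Emit:
{"method": "jog_arm", "body": {
  "commands": [
    [0,0,0,2,10,-40,0.4],
    [0,0,0,2,10,-80,0.4],
    [0,0,0,2,10,-110,0.4],
    [0,0,0,2,10,-110,0.4],
    [0,0,0,2,10,-110,0.4],
    [0,0,0,2,10,-110,0.4],
    [0,0,0,2,10,-110,0.4]
  ]
}}

```text
clock: 2.87
tcp_pos: [0.4678, -0.2515, 0.1519]
eef_rot: [0.706, 0.709, 0.001, 0.002]
force: [0.8, 0.5, 0.6]
finger_gap: 0.602
grip_force: 0.0
```

Run:
```python
from h import *
np.set_printoptions(precision=4,suppress=True)
a=grab('wrist','w3');s=get_state();print(s['tcp_pos'],s['eef_rot'])
cv2.imwrite('pics/w3c.png',cv2.resize(a[0][120:420,120:520,::-1],(800,600),interpolation=cv2.INTER_CUBIC))
```

```text
[ 0.4677 -0.2517  0.1519] [0.7057 0.7085 0.001  0.0024]
```

View pics/w3c.png

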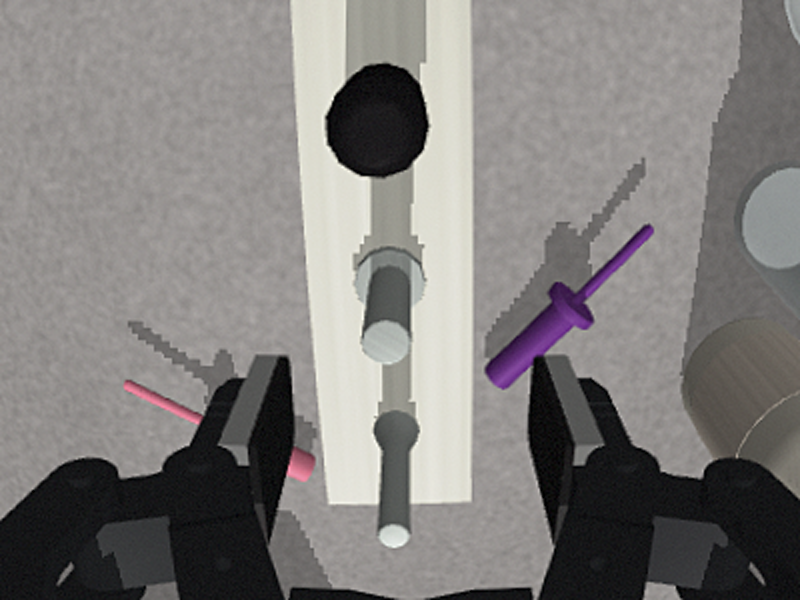

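The pin's top is at crop (386,342) and its flange centre at (390,278), between the open fingers.

Run:
```python
from h import *
np.set_printoptions(precision=4,suppress=True)
f=lambda u,v,z:wpt('w3',120+u/2,120+v/2,z)
print(f(386,342,.11),f(390,278,.065))
c=[f(*p,.06) for p in[(471,502),(328,504)]];print(c,np.mean(c,0))
```

```text
[ 0.4616 -0.2604  0.11  ] [ 0.4619 -0.2586  0.065 ]
[array([ 0.4929, -0.3552,  0.06  ]), array([ 0.4366, -0.3565,  0.06  ])] [ 0.4648 -0.3559  0.06  ]
```

Emit:
{"method": "jog_arm", "body": {
  "commands": [
    [0,0,0,-6,-8.3,0,0.4],
    [0,0,0,-6,-8.3,-15,0.4],
    [0,0,0,-6,-8.3,-40,0.4],
    [0,0,0,-6,-8.3,-60,0.4],
    [0,0,0,-6,-8.3,-76,0.4],
    [0,0,0,-6,-8.3,-81,0.4],
    [0,0,0,-6,-8.3,-81,0.4],
    [0,0,0,-6,-8.3,-81,0.4],
    [0,0,0,-6,-8.3,-81,0.4],
    [0,0,0,-6,-8.3,-81,0.4]
  ]
}}

```text
clock: 3.75
tcp_pos: [0.4608, -0.26, 0.0697]
eef_rot: [0.706, 0.708, 0.001, 0.001]
force: [-0.2, -0.7, 0.3]
finger_gap: 0.603
grip_force: 0.0
```

Emit:
{"method": "jog_arm", "body": {
  "commands": [
    [0,0,0,1,0,1,0.7],
    [0,0,0,1,0,1,0.8],
    [0,0,0,1,0,1,0.9],
    [0,0,0,1,0,1,1],
    [0,0,0,1,0,1,1],
    [0,0,0,1,0,1,1],
    [0,0,0,1,0,1,1],
    [0,0,0,1,0,1,1],
    [0,0,0,1,0,1,1]
  ],
  "newtons": 60
}}

```text
clock: 4.5
tcp_pos: [0.4614, -0.2594, 0.0698]
eef_rot: [0.706, 0.708, 0.0, 0.001]
force: [-0.1, 1.2, 5.3]
finger_gap: 0.146
grip_force: 58.4
```

Emit:
{"method": "jog_arm", "body": {
  "commands": [
    [0,0,0,0,0,10,1],
    [0,0,0,0,0,30,1],
    [0,0,0,0,0,60,1],
    [0,0,0,0,0,95,1],
    [0,0,0,0,0,130,1],
    [0,0,0,0,0,130,1],
    [0,0,0,0,0,130,1],
    [0,0,0,0,0,130,1],
    [0,0,0,0,0,130,1]
  ]
}}

```text
clock: 5.25
tcp_pos: [0.4596, -0.2584, 0.1976]
eef_rot: [0.706, 0.708, -0.001, -0.002]
force: [0.1, -0.4, -0.2]
finger_gap: 0.145
grip_force: 58.9
```

Emit:
{"method": "jog_arm", "body": {
  "commands": [
    [0,0,0,8,35,0,1],
    [0,0,0,16,75,0,1],
    [0,0,0,24,115,0,1],
    [0,0,0,32,155,0,1],
    [0,0,0,40,195,0,1],
    [0,0,0,48,235,0,1],
    [0,0,0,56,275,0,1],
    [0,0,0,64,315,0,1],
    [0,0,0,72,355,0,1],
    [0,0,0,80,390,0,1]
  ]
}}

```text
clock: 6.08
tcp_pos: [0.5394, 0.1341, 0.1973]
eef_rot: [0.705, 0.709, -0.001, -0.001]
force: [0.8, 0.6, 0.0]
finger_gap: 0.149
grip_force: 58.9
```

Emit:
{"method": "jog_arm", "body": {
  "commands": [
    [0,0,0,0,3,0,1],
    [0,0,0,0,5,-5,1],
    [0,0,0,0,5,-10,1],
    [0,0,0,0,5,-10,1],
    [0,0,0,0,5,-10,1],
    [0,0,0,0,5,-10,1],
    [0,0,0,0,5,-10,1]
  ]
}}

```text
clock: 6.67
tcp_pos: [0.541, 0.1344, 0.1895]
eef_rot: [0.707, 0.707, 0.0, 0.0]
force: [-0.2, 0.1, -0.3]
finger_gap: 0.147
grip_force: 58.9
```

Run:
```python
from h import *
np.set_printoptions(precision=4,suppress=True)
s=get_state();print(s['tcp_pos'],s['eef_rot'],s['force'])
a=grab('wrist','w4');b=grab('scene','s4');c=grab('side','d4')
f=lambda i,x,y,w,h:cv2.resize(i[y:y+h,x:x+w,::-1],(400,300),interpolation=cv2.INTER_CUBIC)
w=cv2.resize(a[0][180:480,120:520,::-1],(800,600))[:600]
cv2.imwrite('pics/m4.png',np.vstack([np.hstack([f(a[0],160,200,320,240),f(a[0],265,220,120,90)]),np.hstack([f(b[0],327,182,80,60),f(c[0],240,165,80,60)])]))
```

```text
[0.541  0.1344 0.1895] [0.7068 0.7074 0.0001 0.0002] [-0.1872  0.1245 -0.2976]
```

View pics/m4.png

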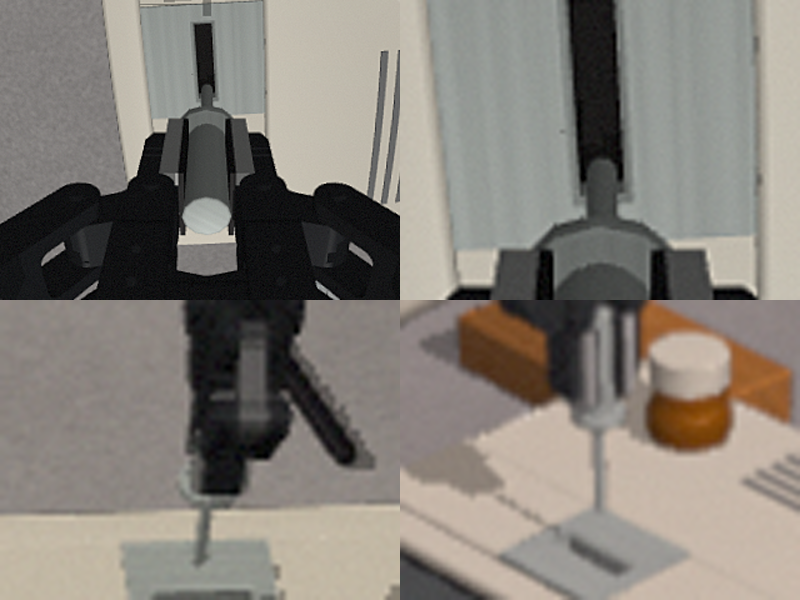

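The wrist crop (top right) shows the tip at (602,160). The slot's dark edges run from (570,20) and (618,20) to (578,195) and (628,195), and the pin is held straight.

Run:
```python
from h import *
np.set_printoptions(precision=4,suppress=True)
f=lambda u,v,z:wpt('w4',265+(u-400)/3.3333,220+v/3.3333,z)
print('tip',f(602,160,.1347),'flange',f(602,235,.1347+.047))
for v in(20,100,150): print('edges',f(570+8*(v-20)/175,v,.112)[:2],f(618+10*(v-20)/175,v,.112)[:2])
print('near end of slot',f(603,197,.112), 'plate edges',f(452,245,.112),f(755,240,.112))
D=np.load('pics/w4.npz');g=D['im'].mean(2)
print(g[200:215,310:342:2].astype(int)[::5])
# slot top end
col=g[190:262,323].astype(int);print(col)
```

```text
tip [0.5415 0.1341 0.1347] flange [0.5414 0.1422 0.1817]
edges [0.5356 0.1527] [0.5445 0.1527]
edges [0.5362 0.137 ] [0.5454 0.137 ]
edges [0.5366 0.1269] [0.546  0.1269]
near end of slot [0.5418 0.1171 0.112 ] plate edges [0.5119 0.1066 0.112 ] [0.5718 0.1077 0.112 ]
[[152 149 185 185 186 186 145 129 129 129 189 188 188 191 190 179]
 [150 144 144 140 142 148 114 104 107 101 149 144 141 143 149 150]
 [151 147 145 142 142 146 113 104 104 102 147 145 143 144 149 150]]
[122 126 122 123 123 124 125 124 124 123 123 121 107  86  97  98  99  98
  98  98  98  94 107 152 145 146 135 126  85  23  27  23  25  18  26  27
  28  26  15  25  24  26  23  27  25  22  26  23  26  27  22  27  33  27
  25  23  27  26  21  20  28  22  25  25  29  21  25  24  29  25  25  22]
```

Emit:
{"method": "jog_arm", "body": {
  "commands": [
    [0,0,0,-0.5,0,-10,1],
    [0,0,0,-0.5,0,-16,1],
    [0,0,0,-0.5,0,-20,1],
    [0,0,0,-0.5,0,-24,1],
    [0,0,0,-0.5,0,-28,1],
    [0,0,0,-0.5,0,-32,1],
    [0,0,0,-0.5,0,-36,1],
    [0,0,0,-0.5,0,-40,1],
    [0,0,0,-0.5,0,-40,1],
    [0,0,0,-0.5,0,-40,1]
  ]
}}

```text
clock: 7.65
tcp_pos: [0.5401, 0.1358, 0.149]
eef_rot: [0.706, 0.708, -0.0, -0.0]
force: [0.1, -0.3, -1.0]
finger_gap: 0.148
grip_force: 58.9
```

Through the slot with no contact. Next come small downward steps.

Emit:
{"method": "jog_arm", "body": {
  "commands": [
    [0,0,0,0,0,-1,1],
    [0,0,0,0,0,-2,1],
    [0,0,0,0,0,-3,1],
    [0,0,0,0,0,-3.5,1],
    [0,0,0,0,0,-4,1],
    [0,0,0,0,0,-4.5,1],
    [0,0,0,0,0,-4.5,1],
    [0,0,0,0,0,-4.5,1]
  ]
}}

```text
clock: 8.32
tcp_pos: [0.5403, 0.1358, 0.1448]
eef_rot: [0.706, 0.708, 0.0, 0.0]
force: [0.6, -1.3, -0.1]
finger_gap: 0.142
grip_force: 58.9
```

Emit:
{"method": "jog_arm", "body": {
  "commands": [
    [0,0,0,0,0,-0.5,1],
    [0,0,0,0,0,-0.5,1],
    [0,0,0,0,0,-1,1],
    [0,0,0,0,0,-1,1],
    [0,0,0,0,0,-1,1]
  ]
}}

```text
clock: 8.73
tcp_pos: [0.5403, 0.1359, 0.1437]
eef_rot: [0.706, 0.708, 0.0, -0.0]
force: [0.1, 0.3, -0.5]
finger_gap: 0.144
grip_force: 58.9
```

Emit:
{"method": "jog_arm", "body": {
  "commands": [
    [0,0,0,0,0,-0.5,1],
    [0,0,0,0,0,-0.5,1],
    [0,0,0,0,0,-1,1],
    [0,0,0,0,0,-1,1],
    [0,0,0,0,0,-1,1]
  ]
}}

```text
clock: 9.15
tcp_pos: [0.5403, 0.1359, 0.1428]
eef_rot: [0.706, 0.708, 0.0, 0.0]
force: [-0.0, 0.9, 0.2]
finger_gap: 0.147
grip_force: 59.0
```

Emit:
{"method": "jog_arm", "body": {
  "commands": [
    [0,0,0,0,0,-0.5,1],
    [0,0,0,0,0,-0.5,1],
    [0,0,0,0,0,-1,1],
    [0,0,0,0,0,-1,1],
    [0,0,0,0,0,-1,1]
  ]
}}

```text
clock: 9.57
tcp_pos: [0.5405, 0.1359, 0.1423]
eef_rot: [0.706, 0.708, 0.0, 0.0]
force: [-0.0, 0.2, 6.1]
finger_gap: 0.144
grip_force: 59.5
```

Emit:
{"method": "jog_arm", "body": {
  "commands": [
    [0,0,0,0,0,-0.4,1],
    [0,0,0,0,0,-0.4,1],
    [0,0,0,0,0,-0.4,1]
  ]
}}

```text
clock: 9.82
tcp_pos: [0.5405, 0.1359, 0.1419]
eef_rot: [0.706, 0.708, 0.0, 0.0]
force: [-1.1, -0.3, 5.0]
finger_gap: 0.142
grip_force: 59.5
```

Emit:
{"method": "jog_arm", "body": {
  "commands": [
    [0,0,0,0,0,-0.6,1],
    [0,0,0,0,0,-0.6,1],
    [0,0,0,0,0,-0.6,1]
  ]
}}

```text
clock: 10.07
tcp_pos: [0.5405, 0.1359, 0.1413]
eef_rot: [0.706, 0.708, 0.0, 0.0]
force: [-1.1, 0.5, 4.3]
finger_gap: 0.146
grip_force: 59.5
```

Emit:
{"method": "jog_arm", "body": {
  "commands": [
    [0,0,0,0,0,-0.5,1],
    [0,0,0,0,0,-1,1],
    [0,0,0,0,0,-1.5,1],
    [0,0,0,0,0,-1.5,1],
    [0,0,0,0,0,-1.5,1]
  ]
}}

```text
clock: 10.48
tcp_pos: [0.5405, 0.1359, 0.1399]
eef_rot: [0.706, 0.708, 0.0, 0.0]
force: [-1.7, 0.9, 6.1]
finger_gap: 0.148
grip_force: 59.6
```

Emit:
{"method": "jog_arm", "body": {
  "commands": [
    [0,0,0,0,0,-0.5,1],
    [0,0,0,0,0,-1,1],
    [0,0,0,0,0,-1.5,1],
    [0,0,0,0,0,-2,1],
    [0,0,0,0,0,-2.5,1],
    [0,0,0,0,0,-2.5,1],
    [0,0,0,0,0,-2.5,1]
  ]
}}

```text
clock: 11.07
tcp_pos: [0.5406, 0.1359, 0.1374]
eef_rot: [0.706, 0.708, 0.001, 0.0]
force: [-0.1, 0.5, 6.0]
finger_gap: 0.149
grip_force: 59.7
```

Run:
```python
from h import *
b=grab('scene','s5');c=grab('side','d5')
d=np.abs(c[0].astype(int)-np.load('pics/d4.npz')['im'].astype(int)).sum(2)>90
d[:220]=0
v,u=np.nonzero(d);print(len(u),u.min() if len(u) else 0,u.max() if len(u) else 0,v.min() if len(u) else 0,v.max() if len(u) else 0)
```

```text
1329 0 284 220 357
```

Run:
```python
from h import *
c=grab('side','d6')
f=lambda i:cv2.resize(i[200:300,200:333,::-1],(400,300),interpolation=cv2.INTER_CUBIC)
cv2.imwrite('pics/m6.png',np.hstack([f(np.load('pics/d5.npz')['im']),f(c[0])]))
```

```text
(no output)
```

View pics/m6.png

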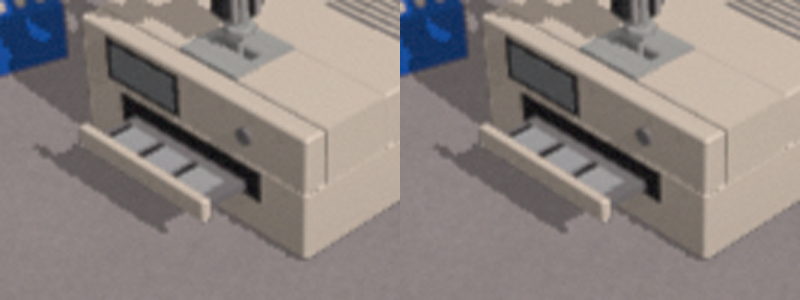

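The tray stands open: its front bar is clear of the imager at crop (145,172), the same in both frames. Next I lift the pin out and go back to the stand.

Emit:
{"method": "jog_arm", "body": {
  "commands": [
    [0,0,0,0,0,5,1],
    [0,0,0,0,0,12,1],
    [0,0,0,0,0,20,1],
    [0,0,0,0,0,30,1],
    [0,0,0,0,0,45,1],
    [0,0,0,0,0,60,1],
    [0,0,0,0,0,60,1],
    [0,0,0,0,0,60,1]
  ]
}}

```text
clock: 11.88
tcp_pos: [0.541, 0.1356, 0.1977]
eef_rot: [0.706, 0.708, 0.001, 0.001]
force: [-0.9, 0.1, -0.3]
finger_gap: 0.147
grip_force: 59.2
```

Emit:
{"method": "jog_arm", "body": {
  "commands": [
    [0,0,0,-8,-35,2,1],
    [0,0,0,-16,-75,2,1],
    [0,0,0,-24,-115,2,1],
    [0,0,0,-32,-155,2,1],
    [0,0,0,-40,-195,2,1],
    [0,0,0,-48,-235,2,1],
    [0,0,0,-56,-275,2,1],
    [0,0,0,-64,-315,2,1],
    [0,0,0,-72,-355,2,1],
    [0,0,0,-79,-390,2,1]
  ]
}}

```text
clock: 12.72
tcp_pos: [0.4593, -0.2567, 0.1978]
eef_rot: [0.707, 0.708, -0.001, -0.001]
force: [0.7, 0.3, -0.5]
finger_gap: 0.141
grip_force: 59.2
```

Emit:
{"method": "jog_arm", "body": {
  "commands": [
    [0,0,0,0,-5,0,1],
    [0,0,0,0,-5,0,1],
    [0,0,0,0,-5,0,1],
    [0,0,0,0,-5,0,1],
    [0,0,0,0,-5,0,1],
    [0,0,0,0,-5,0,1]
  ]
}}

```text
clock: 13.22
tcp_pos: [0.462, -0.2572, 0.1985]
eef_rot: [0.705, 0.709, 0.0, -0.0]
force: [0.3, 0.9, -0.6]
finger_gap: 0.15
grip_force: 59.2
```

Emit:
{"method": "jog_arm", "body": {
  "commands": [
    [0,0,0,-0.5,-2.2,-20,1],
    [0,0,0,-0.5,-2.2,-45,1],
    [0,0,0,-0.5,-2.2,-60,1],
    [0,0,0,-0.5,-2.2,-70,1],
    [0,0,0,-0.5,-2.2,-76,1],
    [0,0,0,-0.5,-2.2,-76,1],
    [0,0,0,-0.5,-2.2,-76,1],
    [0,0,0,-0.5,-2.2,-76,1]
  ]
}}

```text
clock: 13.88
tcp_pos: [0.4617, -0.2619, 0.1239]
eef_rot: [0.706, 0.708, 0.0, 0.001]
force: [-0.7, 0.1, -0.2]
finger_gap: 0.144
grip_force: 59.2
```

Run:
```python
from h import *
np.set_printoptions(precision=4,suppress=True)
s=get_state();print(s['tcp_pos'],s['eef_rot'],s['force'])
a=grab('wrist','w7');b=grab('scene','s7')
f=lambda i,x,y,w,h:cv2.resize(i[y:y+h,x:x+w,::-1],(400,300),interpolation=cv2.INTER_CUBIC)
cv2.imwrite('pics/m7.png',np.hstack([f(a[0],265,200,120,90),f(b[0],140,175,80,60)]))
```

```text
[ 0.4617 -0.2619  0.1239] [0.7059 0.7083 0.0004 0.0011] [-0.7306  0.0755 -0.156 ]
```

View pics/m7.png

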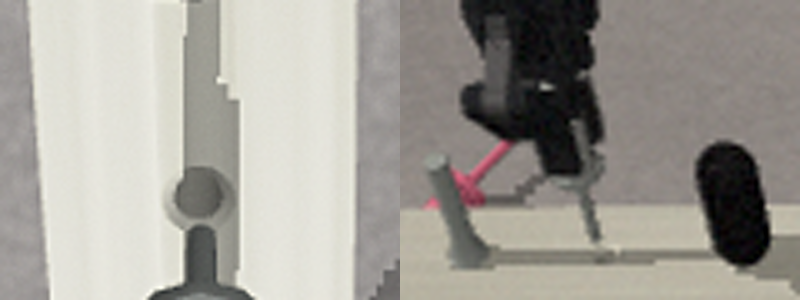

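The hole is at crop (199.5,198) with its chamfer ring visible, and the pin tip is at (201,229).

Run:
```python
from h import *
np.set_printoptions(precision=4,suppress=True)
f=lambda u,v,z:wpt('w7',265+u/3.3333,200+v/3.3333,z)
print('hole',f(199.5,198,.06),'tip',f(201,229,.0694))
```

```text
hole [ 0.4619 -0.2604  0.06  ] tip [ 0.4621 -0.2626  0.0694]
```

Emit:
{"method": "jog_arm", "body": {
  "commands": [
    [0,0,0,0,1.6,0,1],
    [0,0,0,0,1.6,-5,1],
    [0,0,0,0,1.6,-11,1],
    [0,0,0,0,1.6,-17,1],
    [0,0,0,0,1.6,-25,1],
    [0,0,0,0,1.6,-33,1],
    [0,0,0,0,1.6,-41,1],
    [0,0,0,0,1.6,-49,1],
    [0,0,0,0,1.6,-49,1],
    [0,0,0,0,1.6,-49,1]
  ]
}}

```text
clock: 14.82
tcp_pos: [0.4602, -0.2596, 0.073]
eef_rot: [0.706, 0.708, -0.0, -0.001]
force: [0.5, -0.4, -0.4]
finger_gap: 0.144
grip_force: 59.2
```

Emit:
{"method": "jog_arm", "body": {
  "commands": [
    [0,0,0,0,0,-1.5,1],
    [0,0,0,0,0,-3,1],
    [0,0,0,0,0,-4,1],
    [0,0,0,0,0,-4.5,1],
    [0,0,0,0,0,-4.5,1],
    [0,0,0,0,0,-4.5,1]
  ]
}}

```text
clock: 15.32
tcp_pos: [0.4611, -0.26, 0.0699]
eef_rot: [0.706, 0.708, 0.0, 0.0]
force: [-0.6, 0.4, 4.1]
finger_gap: 0.146
grip_force: 59.4
```

Seated: 4 N at the original grasp height. Next I open the fingers and lift off.

Emit:
{"method": "jog_arm", "body": {
  "commands": [
    [0,0,0,0,0,0,0.8],
    [0,0,0,0,0,0,0.7],
    [0,0,0,0,0,0,0.5],
    [0,0,0,0,0,0,0.4],
    [0,0,0,0,0,0,0.4],
    [0,0,0,0,0,0,0.4],
    [0,0,0,0,0,0,0.4]
  ]
}}

```text
clock: 15.9
tcp_pos: [0.4608, -0.2598, 0.0692]
eef_rot: [0.706, 0.708, -0.0, -0.0]
force: [0.1, 0.1, -0.6]
finger_gap: 0.602
grip_force: 0.0
```

Emit:
{"method": "jog_arm", "body": {
  "commands": [
    [0,0,0,0,0,15,0.4],
    [0,0,0,0,0,40,0.4],
    [0,0,0,0,0,75,0.4],
    [0,0,0,0,0,110,0.4],
    [0,0,0,0,0,140,0.4],
    [0,0,0,0,0,140,0.4],
    [0,0,0,0,0,140,0.4],
    [0,0,0,0,0,140,0.4]
  ]
}}

```text
clock: 16.57
tcp_pos: [0.4604, -0.2594, 0.2086]
eef_rot: [0.706, 0.708, 0.0, -0.001]
force: [-0.1, -0.0, 0.2]
finger_gap: 0.602
grip_force: 0.0
```

Run:
```python
from h import *
s=get_state();print(s['tcp_pos'],s['finger_gap'],s['force'])
a=grab('wrist','w8');c=grab('side','d8')
f=lambda i,x,y,w,h:cv2.resize(i[y:y+h,x:x+w,::-1],(400,300),interpolation=cv2.INTER_CUBIC)
cv2.imwrite('pics/m8.png',np.hstack([f(a[0],165,100,320,240),f(c[0],220,210,240,180)]))
```

```text
[ 0.46038381 -0.25938965  0.20860691] 0.6016563680022857 [-0.14897704 -0.03146128  0.16965198]
```

View pics/m8.png

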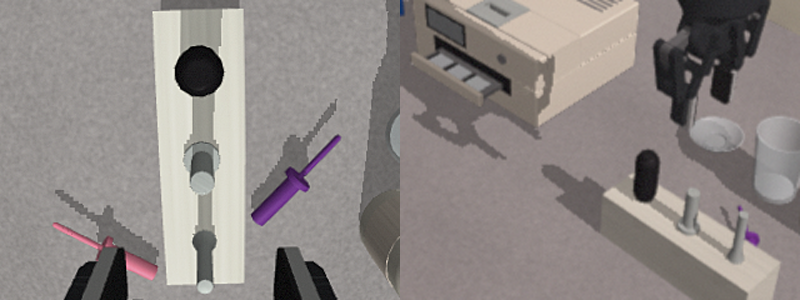

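The pin stands upright in the middle hole, at left crop (202,165), with its flange on the stand. The tray is still open and the gripper is clear, so I'm handing in.

```bash
python3 -c "
from bench import ctrl
print(ctrl.sign_off())"
```

```text
the job is handed in; nothing more can be done
None
```

The job is handed in at about 17 s: the catch tripped with readings of about 6 N, the tray sprang open, the pin is back upright in the stand's middle hole, and the gripper is clear; the hand-in gave no verdict.

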